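Unstack the washed analyser parts and rebuild the tube rack

ROBOT

A 7-joint arm with a two-finger parallel gripper is mounted at the origin on the work surface. World frame = base frame: x ahead of the robot, y to its left, z up, the work surface at z = 0. Lengths are in mm, angles in rad, forces in N, time in s.
With the tool pointing down it reaches from about 400 to 850 mm from the base axis. Payload 10.4 kg.
Tool frame: the origin (TCP) lies at the very end of the fingers, on their centre line; the grasp point (between the pads) lies 19 mm behind it (manip.hold_point_z is the distance from the TCP to the grasp point, in mm); z points along the fingers, y is the line along which they close (so a half turn about z gives the same grasp; the last joint's range is limited). The gripper opens to 85 mm and grips with 20 to 120 N. Pads are 22 mm wide; open, the fingers measure 114 mm over their backs; the gripper's body (76 mm by 85 mm) begins 54 mm behind the grasp point. The pads swing forward as they close: fully open they stand 13 mm farther back than shut.
Start: joints at [-1.149, 0.332, -0.065, 1.46, 0.022, 1.35, -0.088], TCP at [268.914, 564.213, 231.338] pointing down, gripper open.
Joint ranges: [-2.6, 2.6], [-0.5, 2.12], [-1.47, 1.34], [0.16, 2.42], [-1.27, 4.41], [0.06, 2.06], [-2.6, 2.6]. Speed limits (rad/s): [2.22, 2.22, 2.79, 2.79, 3.14, 3.14, 3.14].

INTERFACE

Orientations are given as a unit quaternion [x, y, z, w].
In Python, from plant import manip gives the robot as it stands. The module is installed in compiled form; this text tells all that it offers.
- The arm moves only by the shell command python3 -m jog 'ROWS'. ROWS is JSON, a list of rows, each a list of 5 numbers: the closure, from -1 (fully open) to 1 (shut), then the shift along the tool's x, y, z in cm, then the turn about the tool's z in degrees. In form: [[grip, tx, ty, tz, twist], ...]. A call has exactly 5 rows; each row shifts and turns the commanded pose from where the row before left it, along the tool's axes as they then stand; what a row does not reach is not made up. A row lasts 1/10 s, in which the tool goes at most 50 mm and 8.59 degrees, less where a joint would pass 70% of its speed; a pose out of reach is approached as far as the arm can. A call with a gripper value outside its range is refused whole. The fingers move at their own pace and stop on an object; the grip force is fixed at half the most. Time passes only in rows, so rows that do not move let the fingers close, or fill a call up. It gives the time, the measured TCP pose, the force, the opening and the grip force at its end, in the units of the state.
- manip.get_obs(): the state, without advancing time (a new reading comes with each control period).
- manip.read_camera(name): name is "scene" or "top" or "wrist"; returns (picture, depth): 420x560x3 uint8, blue, green, red; 420x560 float32, mm along the optical axis (not along the pixel's ray), 0 where there is no reading.
- manip.camera_info(name): a dict with "fov_y" (degrees; the focal length in pixels is half the picture's height over the tangent of half this angle, whatever the lens; pixels are square), "cx", "cy" (the principal point, pixels), "rvec" (rotation vector, rad) and "tvec" (3), from world to camera coordinates, as OpenCV has them. Camera axes: x right, y down, z forward; pixel columns grow to the right and rows downward; lengths in mm; the calibration is good to about 2 mm. A picture is of the moment at which its call begins: read the wrist's pose just before it. camera_info takes no time and is no camera call; for the wrist camera it gives the pose at the moment of the call.
- manip.job_done(): hands the job in; it is judged then, once.
Trained networks look in the newest picture that a camera, given by its name, has taken for a name from the list of things; names that differ only in an ending like _2 or _b are one class to them, and where a whole thing is asked for, a point or a joint stands for the part that bears it (a point fixed in the world has none). Each returns a list of dicts, best first, with "conf" (0 to 1); they miss things now and then, are a little off and sometimes report something else, mostly with a low value. They report only what shows in the picture. A call takes as long as a camera call. They do not tell look-alikes from the thing itself.
- manip.spot_in(camera, label): "box" ([left, top, right, bottom] in pixels, round what is visible of it).
- manip.place_of(camera, label): "position" ([column, row] in pixels: a listed point, or the origin of a listed thing).
The state is a dict: "clock": time; "joint_positions": joint angles; "dq": joint speeds; "tau": joint torques, N m; "position": TCP position; "orientation": TCP orientation; "ft_force": force on the tool from outside, world axes, zero at the start; "wrist_torque": the same for the moment, N m; "grip_width": finger opening in mm; "grip_force": force on a finger pad.
Only numpy, scipy, OpenCV 4.12 (cv2) and the standard library are available. Lean on these libraries where they do the work, as an engineer would, in place of code of your own. Each camera call takes 0.05 s, during which the arm holds its last target. There are 200 camera calls.

TASK

The washed parts of the analyser are stacked on the drain tray: take them off one at a time from the top, each straight to its own place. Lay the round cover in the round well and stand the cuvette block in the rectangular nest; then rebuild the tube rack by lowering the plate with large holes over the four posts down onto their feet, and after it the plate with small holes over the pins down onto the shoulders. Set everything down level and fully home without dropping it, let go of it, and leave the jar and the cup alone.

Things in the scene. Friction and masses are not known exactly. Their poses are not given: they have to be found in the camera images.
- cover: Round white plastic cover, 48 mm in diameter and 8 mm thick, with a black knob in its middle: knob 24 mm in diameter and 24 mm high; 32 mm high over all, 0.06 kg or so. Starts on top of the stack. Origin: centre of its underside; z up.
- cuvette_block: White plastic cuvette block, an open-topped box 86 (x) x 50 (y) x 32 mm high with 4 mm walls, parted into ten cells, about 0.1 kg. Starts second from the top, under the cover. Origin: centre of its underside; x along its length, z up. The same turned half round.
- lower_plate: Rack's lower tube plate: grey plastic, 144 (x) x 58 (y) x 12 mm, about 0.13 kg, four LARGE 21 mm through holes centred at x = +-56, y = +-13.5 mm, eight dark tube seats between them. Starts third from the top, under the block. Origin: centre of its underside; x along its length, z up. The same turned half round.
- upper_plate: Rack's upper tube plate: aluminium, 164 (x) x 66 (y) x 12 mm, about 0.22 kg, four SMALL 10 mm through holes centred at x = +-56, y = +-13.5 mm, eight dark tube seats. Starts at the bottom of the stack, across the rails of the drain tray. Origin: centre of its underside; x along its length, z up. The same turned half round.
- drain_tray: Fixed grey drain tray, 176 (x) x 100 (y) mm, 6 mm thick, with two white rails across it (along y, 12 mm wide, 80 mm long, at x = +-55 mm) whose tops are 16 mm above the table. The whole stack starts on the rails, its parts lying along the tray to within a few mm and degrees. Origin: centre of its underside, on the table.
- rack_base: Fixed rack base: dark slab 170 (x) x 90 (y) x 8 mm, four stepped steel posts at x +-56, y +-13.5 mm. Heights above table: 25 mm wide foot to 22 mm (lower plate's underside rests here), 16 mm post to 50 mm (shoulder, 1.5 mm bevel; upper plate's underside rests here), 6 mm pin, its last 6 mm pointed, to 74 mm. Large holes pass shoulders, small ones only pins. Origin: centre of underside; z up.
- round_well: Fixed grey round well, 92 mm in outer diameter, 18 mm high, with a round black-floored recess 64 mm in diameter and 6 mm deep: the cover lies in it, its underside 12 mm above the table. Origin: centre of its underside, on the table.
- block_nest: Fixed aluminium rectangular open nest, 116 (x) x 80 (y) mm outside, 14 mm high, walls and floor 6 mm, inside 104 x 68 mm and 8 mm deep with a dark floor: the cuvette block stands in it, its underside 6 mm above the table. Origin: centre of its underside, on the table; x along its length.
- bottle: Bystander: loose amber glass jar with a black cap, 48 mm in diameter, 90 mm high, beyond the work. Leave it. Origin: centre of its underside.
- beaker: Bystander: loose white open cup, 60 mm in diameter at the rim, 70 mm high, beyond the work. Leave it. Origin: centre of its underside.
Not all that is in view belongs to the job. Leave any orange or purple look-alike of the cover alone. Leave any green look-alike of the lower_plate alone.

How it is judged (in metres and radians):
On the way, in this order (a step that is already met when the one before it is completed fails the run):
1. the round cover lies in the round well, released (horizontal distance between cover and round_well below 0.012 m and z of cover in the frame of round_well between 0.009 and 0.015 m and angle between cover's own z axis and vertical below 0.08 rad and contact force between the fingers and cover below 0.1 N and linear speed of cover below 0.03 m/s and angular speed of cover below 0.3 rad/s), for 0.2 s.
2. the cuvette block stands in its nest, released (horizontal distance between cuvette_block and block_nest below 0.012 m and z of cuvette_block in the frame of block_nest between 0.003 and 0.009 m and angle between cuvette_block's own z axis and vertical below 0.08 rad and angle between the x axis of cuvette_block and the x axis of block_nest, either way round below 0.25 rad and contact force between the fingers and cuvette_block below 0.1 N and linear speed of cuvette_block below 0.03 m/s and angular speed of cuvette_block below 0.3 rad/s), for 0.2 s.
3. the lower plate lies on the posts' feet, released (horizontal distance between lower_plate and rack_base below 0.006 m and z of lower_plate in the frame of rack_base between 0.019 and 0.025 m and angle between lower_plate's own z axis and vertical below 0.08 rad and angle between the x axis of lower_plate and the x axis of rack_base, either way round below 0.25 rad and contact force between the fingers and lower_plate below 0.1 N and linear speed of lower_plate below 0.03 m/s and angular speed of lower_plate below 0.3 rad/s), for 0.2 s.
4. the upper plate lies on the posts' shoulders, released (horizontal distance between upper_plate and rack_base below 0.006 m and z of upper_plate in the frame of rack_base between 0.047 and 0.053 m and angle between upper_plate's own z axis and vertical below 0.08 rad and angle between the x axis of upper_plate and the x axis of rack_base, either way round below 0.25 rad and contact force between the fingers and upper_plate below 0.1 N and linear speed of upper_plate below 0.03 m/s and angular speed of upper_plate below 0.3 rad/s), for 0.2 s.
At the end, for the whole second after the job is handed in: Cover in the well and block in the nest, within 12 mm of centre, flat on the floor; lower plate on the posts' feet, upper plate on the shoulders, within 6 mm of centre, heights within 3 mm; block and plates aligned with their places within 0.25 rad, either way round; all level, released, at rest (all of step 1 and all of step 2 and all of step 3 and all of step 4); the robot touches nothing.
It fails at once if the bottle is pushed away or tipped (distance of bottle from where it was at the start of the episode above 0.02 m or angle between bottle's own z axis and vertical above 0.3 rad).
It fails at once if the beaker is pushed away or tipped (distance of beaker from where it was at the start of the episode above 0.02 m or angle between beaker's own z axis and vertical above 0.3 rad).
It fails at once if a part is dropped from more than about 4 cm ((linear speed of cover above 0.9 m/s and contact force between the fingers and cover below 0.05 N) or (linear speed of cuvette_block above 0.9 m/s and contact force between the fingers and cuvette_block below 0.05 N) or (linear speed of lower_plate above 0.9 m/s and contact force between the fingers and lower_plate below 0.05 N) or (linear speed of upper_plate above 0.9 m/s and contact force between the fingers and upper_plate below 0.05 N)).
It also fails if it takes over 128 s, if anything falls off the work surface, if the arm or the gripper's body presses on something with over 40 N, if the wrist force passes 120 N, or if a joint passes its speed limit or range.

## Working session

There is one attempt and no reset: what is moved stays moved. The work goes in short steps, Python scripts to look and compute and a shell command to move; the robot and the scene stay as the last step left them, time stands still between calls to the robot, and variables do not carry over. Pictures are saved under pics/ and viewed, at most 14 in all, crops included, and the job is handed in when it is done.

```bash
mkdir -p pics; cat > h.py <<'E'
import numpy as np, cv2
from plant import manip
from scipy.spatial.transform import Rotation as R
def cam(n):
    i=manip.camera_info(n); f=210/np.tan(np.radians(i['fov_y'])/2)
    K=np.array([[f,0,i['cx']],[0,f,i['cy']],[0,0,1]]); M=cv2.Rodrigues(np.array(i['rvec'],float))[0]
    return K,M,np.array(i['tvec'],float).ravel()
def world(c,uv,d):
    K,M,t=c; return M.T@(np.linalg.inv(K)@[uv[0],uv[1],1]*d-t)
def onplane(c,uv,z):
    K,M,t=c; o=-M.T@t; r=M.T@np.linalg.inv(K)@[uv[0],uv[1],1]; return o+r*(z-o[2])/r[2]
def cloud(c,d):
    K,M,t=c; v,u=np.mgrid[:420,:560]; p=np.stack([(u-K[0,2])/K[0,0]*d,(v-K[1,2])/K[1,1]*d,d],-1)
    return (p-t)@M
def pix(c,p):
    K,M,t=c; q=K@(M@np.array(p,float)+t); return q[:2]/q[2]
def tool():
    s=manip.get_obs(); return np.array(s['position']),R.from_quat(s['orientation']),s
E
python3 - <<'E'
from h import *
for n in ['scene','top','wrist']:
    c=cam(n); p,d=manip.read_camera(n); cv2.imwrite(f'pics/{n}0.png',p); np.save(f'{n}0.npy',d)
    print(n,c[0][0,0],c[0][:2,2],-c[1].T@c[2], d.min(),d.max())
    if n=='wrist': continue
    for l in 'cover cuvette_block lower_plate upper_plate drain_tray rack_base round_well block_nest bottle beaker'.split():
        for r in manip.place_of(n,l)[:3]:
            u=r['position']; print(l,np.round(u),round(r['conf'],2),np.round(world(c,u,d[int(u[1]),int(u[0])])))
s=manip.get_obs();print(s)
print(R.from_quat(s['orientation']).as_matrix().round(3))
E
```

```text
scene 474.2583051822511 [276.52979692 215.48920186] [ 935.11930448 -434.74756936 1017.78267278] 0.0 2142.9502
cover [239. 250.] 0.92 [ 558. -125.   83.]
cover [185. 227.] 0.54 [ 395. -148.   28.]
cuvette_block [236. 255.] 0.71 [ 559. -138.   80.]
cuvette_block [239. 259.] 0.23 [ 567. -138.   70.]
lower_plate [128. 246.] 0.88 [ 322. -268.   11.]
lower_plate [238. 257.] 0.71 [ 555. -130.   50.]
lower_plate [345. 146.] 0.29 [526. 319.  11.]
upper_plate [239. 263.] 0.65 [ 570. -141.   60.]
upper_plate [239. 258.] 0.38 [ 557. -128.   44.]
drain_tray [240. 264.] 0.94 [ 570. -139.   48.]
rack_base [302. 198.] 0.89 [547. 113.   9.]
rack_base [173. 317.] 0.28 [ 530. -317.    3.]
round_well [345. 146.] 0.78 [525. 319.  14.]
block_nest [171. 319.] 0.56 [ 531. -322.    5.]
bottle [303. 314.] 0.76 [ 757. -145.   78.]
beaker [383. 220.] 0.82 [746. 172.  47.]
top 396.88054387314463 [283.62223044 214.60680392] [444.43636996  -3.68438517 861.7262371 ] 0.0 1760.3346
cover [355. 289.] 0.83 [ 387. -138.   34.]
cover [349. 212.] 0.67 [ 536. -117.  104.]
cover [284. 158.] 0.62 [665.  10.  21.]
cuvette_blo
[... 801 characters left out ...]
.02157394,
        1.34990727, -0.08851137]), 'dq': array([-0.00195939,  0.00014737, -0.00090426, -0.00098885,  0.00053504,
        0.00069031,  0.00026066]), 'tau': array([-3.27699590e-04, -6.25239801e+01,  4.86995978e-02, -3.91836512e+01,
        1.64615968e-02,  1.91893108e-03,  3.09866095e-05]), 'position': array([268.93293632, 564.18358414, 231.31234332]), 'orientation': array([ 2.20604497e-01,  9.75363345e-01,  1.62431233e-05, -6.06551775e-06]), 'ft_force': array([0.33520814, 0.93909389, 0.03884621]), 'wrist_torque': array([ 0.02520004, -0.01036877, -0.07355369]), 'grip_force': 0.0, 'grip_width': 85.4897468700396}
[[-0.903  0.43  -0.   ]
 [ 0.43   0.903  0.   ]
 [ 0.     0.    -1.   ]]
```

View pics/scene0.png

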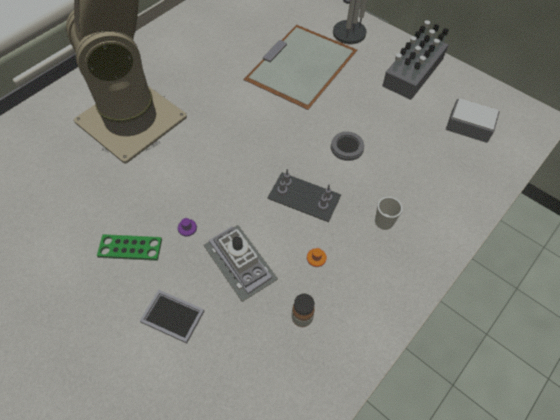

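View pics/top0.png

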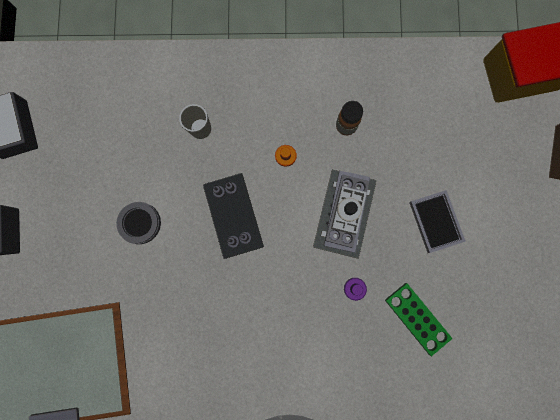

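The top view shows the stack at about (347,213) with the knob at (350,208). The rack base is at (233,215), the well at (138,223) and the nest at (437,221). The look-alikes are orange (285,155), purple (355,289) and green (418,320). Next I'll get poses from the depth of both fixed cameras.

```bash
cat > fit.py <<'E'
from h import *
def rect(P,c,r,z0,z1,tag):
    m=(np.hypot(P[...,0]-c[0],P[...,1]-c[1])<r)&(P[...,2]>z0)&(P[...,2]<z1)
    q=P[m]; 
    if len(q)<8: print(tag,'few',len(q)); return
    (cx,cy),(w,h),a=cv2.minAreaRect(q[:,:2].astype(np.float32))
    if w<h: w,h,a=h,w,a+90
    a=(a+90)%180-90
    print(f'{tag} n{len(q)} c=({cx:.1f},{cy:.1f}) {w:.0f}x{h:.0f} yaw {a:.1f} med z {np.median(q[:,2]):.1f} sd {q[:,2].std():.1f} mean {q[:,:2].mean(0).round(1)}')
E
python3 - <<'E'
from fit import *
for n in ['top','scene']:
    P=cloud(cam(n),np.load(n+'0.npy'))
    print(n)
    rect(P,(530,-315),85,7,20,'nest')
    rect(P,(520,320),60,10,25,'well')
    rect(P,(542,117),110,4,13,'rack')
    rect(P,(542,117),110,40,80,'posts')
    rect(P,(540,-115),110,3,10,'tray')
    rect(P,(540,-115),110,22,33,'upper')
    rect(P,(540,-115),110,35,46,'lower')
    rect(P,(540,-115),70,60,76,'block')
    rect(P,(540,-115),70,95,115,'knob')
    rect(P,(650,100),60,-5,5,'table')
E
```

```text
top
nest n1749 c=(528.8,-318.4) 116x82 yaw 18.0 med z 9.3 sd 3.3 mean [ 528.4 -318.7]
well n1413 c=(526.8,324.5) 90x90 yaw -59.8 med z 15.8 sd 3.1 mean [526.1 324.4]
rack n2848 c=(541.4,116.0) 211x204 yaw 36.4 med z 9.0 sd 1.7 mean [541.4 119.3]
posts n205 c=(542.6,120.6) 127x42 yaw 16.7 med z 51.1 sd 8.4 mean [542.7 119.9]
tray n1754 c=(540.2,-115.2) 217x216 yaw -83.3 med z 6.3 sd 2.0 mean [ 535.5 -114. ]
upper n696 c=(548.7,-126.1) 164x71 yaw -12.3 med z 29.3 sd 1.7 mean [ 545.4 -121.1]
lower n622 c=(548.6,-122.4) 144x58 yaw -15.0 med z 41.6 sd 2.0 mean [ 545.3 -117.2]
block n434 c=(546.0,-122.3) 86x51 yaw -14.2 med z 72.1 sd 3.6 mean [ 545.5 -121.8]
knob n126 c=(545.6,-121.1) 23x21 yaw -88.6 med z 105.1 sd 2.0 mean [ 545.4 -120.8]
table n1832 c=(656.0,96.9) 119x105 yaw 62.3 med z 1.3 sd 1.4 mean [657.4  96.3]
scene
nest n1032 c=(527.9,-316.6) 119x81 yaw 17.9 med z 10.4 sd 3.1 mean [ 529. -317.]
well n688 c=(527.8,326.0) 93x87 yaw -53.8 med z 14.9 sd 3.1 mean [528.6 325.4]
rack n1582 c=(543.6,111.3) 207x191 yaw -1.1 med z 7.7 sd 1.9 mean [547.5 118.7]
posts n174 c=(544.6,120.7) 126x41 yaw 15.6 med z 49.4 sd 8.6 mean [543.4 119.6]
tray n922 c=(542.4,-113.4) 211x209 yaw 19.3 med z 5.4 sd 1.6 mean [ 556.4 -130.9]
upper n486 c=(549.2,-121.8) 166x67 yaw -11.7 med z 27.7 sd 2.2 mean [ 575.3 -137.4]
lower n484 c=(548.6,-120.7) 147x59 yaw -15.0 med z 40.0 sd 2.4 mean [ 564.4 -130.7]
block n395 c=(545.8,-120.0) 89x51 yaw -14.7 med z 69.6 sd 4.1 mean [ 550.4 -124. ]
knob n98 c=(547.0,-119.1) 23x22 yaw -48.1 med z 103.3 sd 2.7 mean [ 547.7 -120.4]
table n1373 c=(651.6,98.5) 118x113 yaw 53.0 med z -0.2 sd 1.9 mean [656.   96.2]
```

```bash
cat > go.py <<'E'
import sys
from h import *
# x y z yaw(of tool y, deg): shift in present tool axes (cm), then twist
x,y,z,a=map(float,sys.argv[1:5]); p,r,s=tool()
yy=r.apply([0,1,0]); yaw=np.degrees(np.arctan2(yy[1],yy[0]))
d=(a-yaw+90)%180-90
print('t',round(s['clock'],2),'pos',p.round(1),'yaw',round(yaw,1),'w',round(s['grip_width'],1),'gf',round(s['grip_force'],1),'F',np.round(s['ft_force'],1))
print('shift cm',(r.inv().apply(np.array([x,y,z])-p)/10).round(2),'twist',round(-d,1))
q=R.from_euler('z',d,degrees=True)*r
print('after-twist shift',(q.inv().apply(np.array([x,y,z])-p)/10).round(2),'tilt',round(float(np.degrees(np.arccos(-r.apply([0,0,1])[2]))),2))
E
python3 go.py 546 -120.5 200 75.5
```

```text
t 1.15 pos [268.9 564.2 231.3] yaw 64.5 w 85.5 gf 0.0 F [0.3 0.9 0. ]
shift cm [-54.47 -49.88   3.13] twist -11.0
after-twist shift [-43.97 -59.35   3.13] tilt 0.0
```

```bash
for i in 1; do
python3 -m jog '[[-1,-3.6,-3.3,0.2,0],[-1,-3.6,-3.3,0.2,0],[-1,-3.6,-3.3,0.2,0],[-1,-3.6,-3.3,0.2,0],[-1,-3.6,-3.3,0.2,0]]'
python3 -m jog '[[-1,-3.6,-3.3,0.2,0],[-1,-3.6,-3.3,0.2,0],[-1,-3.6,-3.3,0.2,0],[-1,-3.6,-3.3,0.2,0],[-1,-3.6,-3.3,0.2,0]]'
python3 -m jog '[[-1,-3.6,-3.3,0.2,0],[-1,-3.6,-3.3,0.2,0],[-1,-3.6,-3.3,0.2,0],[-1,-3.6,-3.3,0.2,-6],[-1,-3,-2.5,0,-5]]'
done; python3 go.py 546 -120.5 190 75.5
```

```text
clock: 1.65
position: [360.9, 335.9, 221.4]
orientation: [0.221, 0.975, 0.0, 0.0]
ft_force: [1.2, -0.2, 0.9]
grip_width: 85.6
grip_force: 0.0
clock: 2.15
position: [452.3, 109.5, 211.6]
orientation: [0.221, 0.975, 0.0, 0.0]
ft_force: [1.0, 0.6, -0.6]
grip_width: 85.3
grip_force: 0.0
clock: 2.65
position: [545.2, -106.6, 203.5]
orientation: [0.125, 0.992, -0.0, 0.0]
ft_force: [1.6, 1.3, 0.3]
grip_width: 85.5
grip_force: 0.0
t 2.65 pos [ 545.2 -106.6  203.5] yaw 75.6 w 85.5 gf 0.0 F [1.6 1.3 0.3]
shift cm [-0.42 -1.33  1.35] twist 0.1
after-twist shift [-0.43 -1.33  1.35] tilt 0.04
```

```bash
python3 -m jog '[[0,0,-1.3,0,0],[0,-0.4,0,0,0],[0,0,0,0,0],[0,0,0,0,0],[0,0,0,0,0]]' | head -2; cat > wr.py <<'E'
import sys
from fit import *
c=cam('wrist'); pic,d=manip.read_camera('wrist'); P=cloud(c,d)
cv2.imwrite(f'pics/{sys.argv[1]}.png',pic); np.savez(f'{sys.argv[1]}.npz',P=P,d=d,pic=pic); print('cam',(-c[1].T@c[2]).round(1))
E
python3 wr.py w1; python3 - <<'E'
from fit import *
P=np.load('w1.npz')['P']
rect(P,(546,-120),110,22,33,'upper')
rect(P,(546,-120),110,35,46,'lower')
rect(P,(546,-120),60,66,76,'block')
rect(P,(546,-120),60,76,86,'cover')
rect(P,(546,-120),25,98,110,'knob')
E
python3 go.py 546 -120.5 190 75.5
```

```text
clock: 3.15
position: [545.7, -115.2, 203.4]
cam [467.5 -95.1 345.9]
upper n2237 c=(548.4,-122.6) 164x66 yaw -12.3 med z 28.0 sd 1.0 mean [ 523.8 -118.8]
lower n2277 c=(547.7,-121.5) 145x58 yaw -15.1 med z 40.2 sd 2.1 mean [ 533.1 -116.1]
block n1585 c=(545.0,-121.0) 86x50 yaw -14.0 med z 71.5 sd 2.1 mean [ 541.3 -120.9]
cover n1299 c=(544.9,-120.0) 47x47 yaw -41.6 med z 79.8 sd 1.1 mean [ 540.6 -118.8]
knob n609 c=(544.6,-120.0) 23x23 yaw -61.0 med z 103.8 sd 1.1 mean [ 544.  -119.8]
t 3.2 pos [ 545.7 -115.5  203.4] yaw 75.6 w 42.7 gf 0.0 F [ 0.2  0.3 -0.3]
shift cm [-0.15 -0.48  1.34] twist 0.1
after-twist shift [-0.15 -0.48  1.34] tilt 0.04
```

View pics/w1.png

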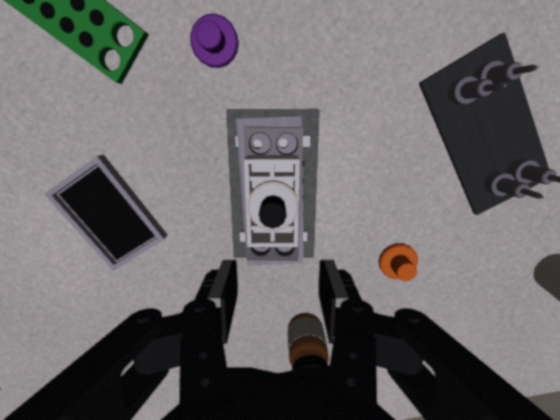

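```bash
python3 - <<'E'
from fit import *
P=np.load('w1.npz')['P']; d=np.load('w1.npz')['d']
for c0,c1 in [(200,240),(318,345)]:
    for r in range(255,330,8):
        m=d[r,c0:c1]; q=P[r,c0:c1][(m>0)&(m<230)]
        if len(q): print(c0,r,len(q),q.min(0).round(0),q.max(0).round(0))
E
python3 -m jog '[[0,0,0,0,0],[0,0,0,0,0],[0,0,0,0,0],[0,0,0,0,0],[0,0,0,0,0]]' | head -2;python3 go.py 545 -120 95 75.5
```

```text
200 263 16 [ 528. -139.  206.] [ 533. -133.  214.]
200 271 28 [ 528. -145.  207.] [ 537. -133.  222.]
200 279 35 [ 528. -147.  206.] [ 542. -133.  229.]
200 287 38 [ 527. -148.  206.] [ 547. -133.  235.]
200 295 38 [ 527. -145.  208.] [ 550. -133.  242.]
200 303 36 [ 525. -140.  215.] [ 550. -134.  250.]
200 311 34 [ 526. -139.  223.] [ 549. -134.  253.]
200 319 32 [ 526. -138.  229.] [ 549. -133.  258.]
200 327 31 [ 527. -138.  233.] [ 550. -131.  262.]
318 263 16 [540. -93. 206.] [543. -86. 214.]
318 271 26 [540. -94. 208.] [547. -82. 222.]
318 279 27 [539. -95. 205.] [553. -83. 229.]
318 287 27 [540. -96. 207.] [556. -85. 236.]
318 295 27 [540. -97. 208.] [560. -86. 242.]
318 303 25 [540. -97. 216.] [560. -88. 248.]
318 311 23 [539. -97. 223.] [559. -89. 253.]
318 319 21 [538. -97. 230.] [559. -90. 258.]
318 327 20 [538. -97. 233.] [560. -90. 261.]
clock: 3.7
position: [545.7, -116.9, 203.3]
t 3.7 pos [ 545.7 -116.9  203.3] yaw 75.5 w 43.0 gf 0.0 F [-0.9  0.2 -0.1]
shift cm [-1.000e-02 -3.200e-01  1.083e+01] twist 0.0
after-twist shift [-0.02 -0.32 10.83] tilt 0.0
```

```bash
python3 -m jog '[[0,0,-0.3,2.7,0],[0,0,0,2.7,0],[0,0,0,2.7,0],[0,0,0,2.7,0],[0,0,0,0,0]]' | head -2; python3 -m jog '[[0,0,0,0.6,0],[0,0,0,0.6,0],[0,0,0,0,0],[0,0,0,0,0],[0,0,0,0,0]]' | head -2;python3 go.py 545 -120 82 75.5
```

```text
clock: 4.2
position: [542.7, -119.3, 92.1]
clock: 4.7
position: [545.3, -119.8, 83.9]
t 4.7 pos [ 545.3 -119.8   83.9] yaw 75.5 w 42.8 gf 0.0 F [ 0.5 -0.6 -0.6]
shift cm [ 0.02 -0.03  0.19] twist 0.0
after-twist shift [ 0.02 -0.03  0.19] tilt 0.06
```

Close on the knob, then lift a little and check.

```bash
python3 -m jog '[[0,0,0,0.1,0],[0.6,0,0,0,0],[0.6,0,0,0,0],[0.6,0,0,0,0],[1,0,0,0,0]]' | tail -3; python3 -m jog '[[1,0,0,0,0],[1,0,0,-0.2,0],[1,0,0,-1,0],[1,0,0,-3,0],[1,0,0,-3,0]]';  python3 -m jog '[[1,0,0,-2,0],[1,0,0,0,0],[1,0,0,0,0],[1,0,0,0,0],[1,0,0,0,0]]';python3 wr.py w2; python3 - <<'E'
from fit import *
P=np.load('w2.npz')['P']
rect(P,(546,-120),110,35,46,'lower')
rect(P,(546,-120),60,66,76,'block')
E
python3 go.py 527.3 325 171 75.5
```

```text
ft_force: [-1.0, 0.1, 4.1]
grip_width: 20.6
grip_force: 58.6
clock: 5.7
position: [544.3, -119.8, 155.2]
orientation: [0.126, 0.992, -0.0, -0.001]
ft_force: [1.0, 0.6, -0.1]
grip_width: 21.3
grip_force: 58.8
clock: 6.2
position: [544.3, -119.6, 173.3]
orientation: [0.126, 0.992, -0.0, -0.001]
ft_force: [-0.0, -0.2, -0.7]
grip_width: 21.3
grip_force: 58.8
cam [466.4 -99.3 315.9]
lower n2385 c=(526.3,-115.6) 100x58 yaw -15.1 med z 40.8 sd 2.3 mean [ 510.8 -110.5]
block n1969 c=(532.8,-117.9) 61x50 yaw -14.0 med z 68.9 sd 2.2 mean [ 528.6 -117.1]
t 6.25 pos [ 544.4 -119.7  173.4] yaw 75.5 w 21.3 gf 58.8 F [ 0.   0.4 -0.6]
shift cm [12.78 42.63  0.25] twist 0.0
after-twist shift [12.79 42.62  0.25] tilt 0.09
```

View pics/w2.png

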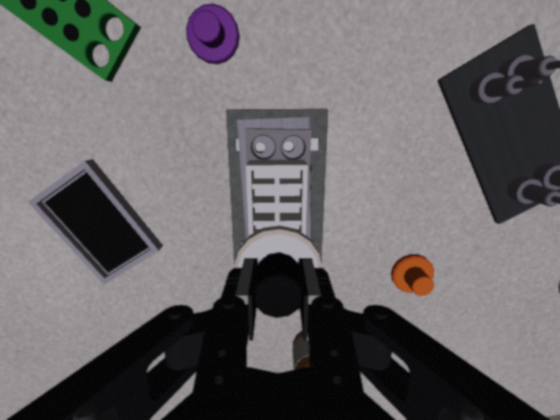

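The cover is held level between the fingers at (278,280), and the block below is undisturbed. Now to the well.

```bash
python3 -m jog '[[1,1.3,4.3,0,0],[1,1.3,4.3,0,0],[1,1.3,4.3,0,0],[1,1.3,4.3,0,0],[1,1.3,4.3,0,0]]' | head -2;  python3 -m jog '[[1,1.3,4.3,0,0],[1,1.3,4.3,0,0],[1,1.3,4.3,0,0],[1,1.2,4.2,0,0],[1,1.1,3.5,0,0]]'|head -2; python3 -m jog '[[1,0,0,0,0],[1,0,0,0,0],[1,0,0,0,0],[1,0,0,0,0],[1,0,0,0,0]]'|head -2;python3 wr.py w3; python3 - <<'E'
from fit import *
P=np.load('w3.npz')['P']; p,r,s=tool()
rect(P,(527,325),60,14,25,'well')
m=(np.hypot(P[...,0]-p[0],P[...,1]-p[1])<30)&(P[...,2]<p[2]+8)&(P[...,2]>100); q=P[m]
print(p,len(q),np.percentile(q[:,2],[5,25,50,75,95]),q.min(0),q.max(0))
E
python3 go.py 527.3 325 100 75.5
```

```text
clock: 6.75
position: [535.2, 106.3, 173.9]
clock: 7.25
position: [526.4, 322.2, 173.6]
clock: 7.75
position: [527.6, 318.6, 174.5]
cam [449.5 339.1 317. ]
well n2666 c=(523.3,327.8) 88x83 yaw 70.2 med z 17.9 sd 1.0 mean [521.2 328.3]
[527.54476858 318.81470655 174.50091392] 2609 [166.66513322 170.80362056 171.63284886 172.43451402 180.83049161] [503.58233972 296.13245662 162.83888396] [532.02919968 342.29378575 182.4639535 ]
t 7.8 pos [527.5 318.8 174.5] yaw 75.4 w 20.9 gf 58.9 F [-0.4  0.3 -1.5]
shift cm [0.18 0.59 7.45] twist -0.1
after-twist shift [0.18 0.59 7.45] tilt 0.02
```

View pics/w3.png

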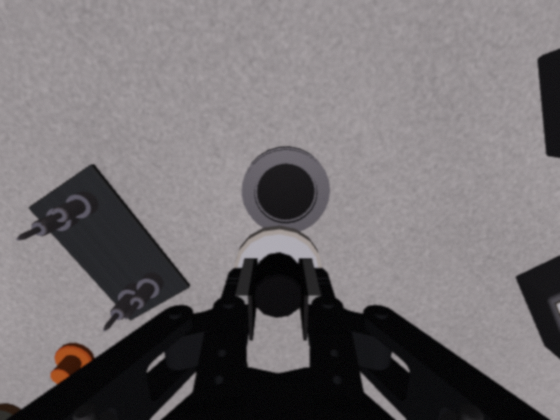

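The cover is held over the well, whose recess centre is at about (286,192).

```bash
python3 - <<'E'
from fit import *
from scipy.optimize import least_squares
P=np.load('w3.npz')['P']
m=(np.hypot(P[...,0]-525,P[...,1]-326)<60)&(P[...,2]>14)&(P[...,2]<24)
q=P[m][:,:2]; h=cv2.convexHull(q.astype(np.float32))[:,0]; h=h[h[:,0]<520]
s=least_squares(lambda c:np.hypot(*(h-c).T)-46,[525,326],loss='soft_l1'); print(len(h),s.x,np.abs(s.fun).mean())
E
python3 -m jog '[[1,0.2,0.6,2.4,0],[1,0,0,2.4,0],[1,0,0,2.4,0],[1,0,0,0,0],[1,0,0,0,0]]'|head -2
python3 go.py 526.5 325.5 40 75.5
```

```text
26 [528.21588245 326.3789721 ] 0.5105487897363747
clock: 8.3
position: [527.0, 325.7, 102.9]
t 8.3 pos [527.  325.7 102.9] yaw 75.5 w 21.5 gf 58.9 F [0.7 0.4 0.1]
shift cm [ 0.04 -0.03  6.29] twist -0.0
after-twist shift [ 0.04 -0.03  6.29] tilt 0.01
```

```bash
python3 -m jog '[[1,0,0,2,0],[1,0,0,2,0],[1,0,0,1.6,0],[1,0,0,1,0],[1,0,0,0.5,0]]'|sed -n '2p;4p'
python3 -m jog '[[1,0,0,0.2,0],[1,0,0,0,0],[1,0,0,0,0],[1,0,0,0,0],[1,0,0,0,0]]'|sed -n '2p;4p'
python3 go.py 527.3 325.7 22.7 75.5
```

```text
position: [526.9, 325.9, 31.1]
ft_force: [-0.4, -0.1, -0.8]
position: [527.0, 326.1, 29.7]
ft_force: [0.5, -0.1, -1.4]
t 9.3 pos [527.  326.1  29.7] yaw 75.5 w 21.4 gf 58.9 F [ 0.5 -0.1 -1.4]
shift cm [-0.04 -0.03  0.7 ] twist 0.0
after-twist shift [-0.04 -0.03  0.7 ] tilt 0.04
```

```bash

python3 -m jog '[[1,0,0,0.2,0],[1,0,0,0.2,0],[1,0,0,0.1,0],[1,0,0,0,0],[1,0,0,0,0]]'|sed -n '2p;4p'
python3 -m jog '[[1,0,0,0.1,0],[1,0,0,0.1,0],[1,0,0,0,0],[1,0,0,0,0],[1,0,0,0,0]]'|sed -n '2p;4p'
```

```text
position: [526.8, 325.9, 24.3]
ft_force: [0.1, 0.9, -0.8]
position: [526.9, 326.0, 22.7]
ft_force: [-1.7, -1.9, 5.4]
```

Contact; releasing and rising.

```bash

python3 -m jog '[[0.3,0,0,0,0],[0,0,0,0,0],[0,0,0,0,0],[0,0,0,0,0],[0,0,0,-2,0]]'|sed -n '2p;4,6p'
python3 -m jog '[[0,0,0,-3,0],[0,0,0,-4,0],[0,0,0,-4,0],[-1,0,0,-2,0],[-1,0,0,0,0]]'|sed -n '2p;4p'
python3 wr.py w4; python3 - <<'E'
from fit import *
P=np.load('w4.npz')['P']
rect(P,(527,325),60,14,18.8,'well')
rect(P,(527,325),28,18.9,23,'cover')
rect(P,(527,325),28,38,50,'knob')
E
python3 go.py 545 -121 171 75.5
```

```text
position: [525.2, 325.0, 40.0]
ft_force: [0.2, -0.2, -0.1]
grip_width: 42.5
grip_force: 0.0
position: [528.4, 326.9, 176.1]
ft_force: [0.6, 0.5, -0.6]
cam [449.6 346.7 318.3]
well n2663 c=(525.6,326.8) 88x87 yaw -11.3 med z 17.9 sd 0.8 mean [524.  327.9]
cover n869 c=(526.4,325.1) 46x45 yaw -13.6 med z 20.0 sd 0.7 mean [523.3 326.2]
knob n491 c=(526.8,325.5) 23x23 yaw 26.1 med z 43.8 sd 1.1 mean [526.2 325.8]
t 11.35 pos [527.5 326.4 173.8] yaw 75.5 w 77.0 gf 0.0 F [-0.6 -0.2 -0.4]
shift cm [-12.89 -42.88   0.19] twist 0.0
after-twist shift [-12.9  -42.87   0.19] tilt 0.17
```

The cover is seated: its flange is at 20 mm and its knob top at 44 mm. Back to the stack.

```bash
python3 -m jog '[[-1,-1.3,-4.3,0,0],[-1,-1.3,-4.3,0,0],[-1,-1.3,-4.3,0,0],[-1,-1.3,-4.3,0,0],[-1,-1.3,-4.3,0,0]]' | head -2;  python3 -m jog '[[-1,-1.3,-4.3,0,0],[-1,-1.3,-4.3,0,0],[-1,-1.3,-4.3,0,0],[-1,-1.3,-4.3,0,0],[-1,-1.2,-4.2,0,-0.5]]'|head -2; python3 -m jog '[[-1,0,0,0,0],[-1,0,0,0,0],[-1,0,0,0,0],[-1,0,0,0,0],[-1,0,0,0,0]]'|head -2;python3 wr.py w5; python3 - <<'E'
from fit import *
P=np.load('w5.npz')['P']; 
rect(P,(546,-120),110,22,33,'upper')
rect(P,(546,-120),110,35,46,'lower')
rect(P,(546,-120),60,66,76,'block')
E
python3 go.py 545 -121 100 76
```

```text
clock: 11.85
position: [535.0, 99.6, 170.9]
clock: 12.35
position: [543.5, -123.5, 171.0]
clock: 12.85
position: [544.5, -120.5, 172.0]
cam [ 466.2 -101.   314.6]
upper n2623 c=(548.3,-122.6) 164x66 yaw -12.3 med z 28.0 sd 1.0 mean [ 518.5 -118.6]
lower n3165 c=(547.7,-121.4) 144x58 yaw -15.1 med z 40.5 sd 2.3 mean [ 533.7 -117.5]
block n2946 c=(545.3,-121.0) 87x50 yaw -14.2 med z 70.1 sd 2.2 mean [ 544.1 -120.7]
t 12.9 pos [ 544.5 -120.7  172.2] yaw 76.1 w 85.5 gf 0.0 F [-0.2 -0.5 -0.3]
shift cm [-0.06 -0.02  7.22] twist 0.1
after-twist shift [-0.06 -0.02  7.22] tilt 0.02
```

```bash
python3 -m jog '[[-0.8,-0.05,0,4,0],[-0.7,0,0,3,0],[-0.7,0,0,2.5,0],[-0.7,0,0,1.5,0],[-0.7,0,0,0.8,0]]' | sed -n '2p;4p';  python3 -m jog '[[-0.7,0,0,0.3,0],[-0.7,0,0,0,0],[-0.7,0,0,0,0],[-0.7,0,0,0,0],[-0.7,0,0,0,0]]'|sed -n '2p;4p'
python3 go.py 545.3 -121 46 76
```

```text
position: [544.5, -121.4, 53.2]
ft_force: [-0.1, -0.8, -0.1]
position: [545.3, -121.8, 51.9]
ft_force: [-0.3, 0.0, 0.4]
t 13.9 pos [ 545.3 -121.8   51.9] yaw 76.0 w 72.7 gf 0.0 F [-0.3  0.   0.4]
shift cm [0.02 0.08 0.59] twist 0.0
after-twist shift [0.02 0.08 0.59] tilt 0.06
```

```bash
python3 -m jog '[[-0.7,0,0.08,0.3,0],[-0.7,0,0,0.2,0],[-0.3,0,0,0,0],[0,0,0,0,0],[0.5,0,0,0,0]]' | sed -n '2p;4,6p'; python3 -m jog '[[1,0,0,0,0],[1,0,0,0,0],[1,0,0,0,0],[1,0,0,0,0],[1,0,0,-0.2,0]]' | sed -n '2p;4,6p';  python3 -m jog '[[1,0,0,-1,0],[1,0,0,-3,0],[1,0,0,-3,0],[1,0,0,-3,0],[1,0,0,0,0]]'|sed -n '2p;4,6p'
python3 wr.py w6; python3 - <<'E'
from fit import *
P=np.load('w6.npz')['P']; 
rect(P,(546,-120),110,22,33,'upper')
rect(P,(546,-120),110,35,46,'lower')
rect(P,(546,-120),80,130,185,'block')
E
python3 go.py 528.4 -317.5 146 108
```

```text
position: [545.2, -121.1, 46.4]
ft_force: [-0.1, 0.2, 1.9]
grip_width: 48.4
grip_force: 62.7
position: [544.7, -120.9, 48.0]
ft_force: [0.2, -0.5, -2.1]
grip_width: 48.9
grip_force: 62.5
position: [547.2, -121.6, 152.9]
ft_force: [-0.2, -0.5, -1.5]
grip_width: 48.8
grip_force: 62.4
cam [ 468.  -101.9  294.9]
upper n2121 c=(501.5,-112.7) 69x66 yaw -13.0 med z 28.0 sd 1.0 mean [ 485.4 -112.9]
lower n3746 c=(505.5,-109.9) 58x57 yaw 75.0 med z 39.9 sd 0.8 mean [ 507.2 -110.6]
block n21020 c=(545.8,-121.4) 84x76 yaw -14.4 med z 172.8 sd 8.2 mean [ 541.3 -120.2]
t 15.45 pos [ 546.2 -121.2  150.6] yaw 76.0 w 49.0 gf 62.4 F [-0.7  0.4 -2.2]
shift cm [ -3.02 -19.48   0.45] twist -32.0
after-twist shift [  7.76 -18.12   0.41] tilt 0.23
```

View pics/w6.png

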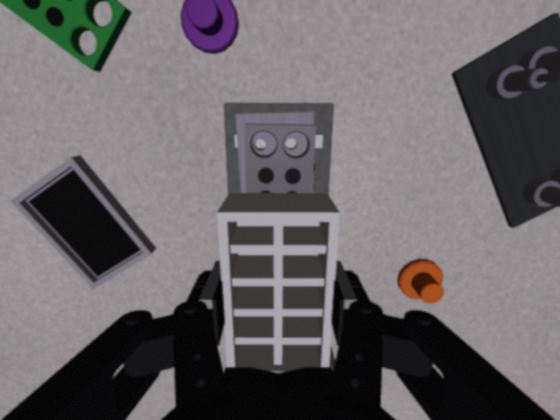

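The block is held level (278,290) and the plates are undisturbed. Now to the nest.

```bash
python3 -m jog '[[1,-0.6,-3.9,0,0],[1,-0.6,-3.9,0,0],[1,-0.6,-3.9,0,0],[1,-0.6,-3.9,0,0],[1,-0.6,-3.9,0,0]]' | head -2;  python3 -m jog '[[1,0,0,0,-6.4],[1,0,0,0,-6.4],[1,0,0,0,-6.4],[1,0,0,0,-6.4],[1,0,0,0,-6.4]]'|head -2; python3 -m jog '[[1,0,0,0,0],[1,0,0,0,0],[1,0,0,0,0],[1,0,0,0,0],[1,0,0,0,0]]'|head -2;python3 wr.py w7; python3 - <<'E'
from fit import *
P=np.load('w7.npz')['P']; 
rect(P,(528,-317),75,10,20,'nest')
rect(P,(528,-317),80,165,185,'blocktop')
m=(P[...,2]>3)&(P[...,2]<20)&(np.hypot(P[...,0]-528,P[...,1]+317)<75); q=P[m]; print(q.min(0),q.max(0))
E
python3 go.py 528.4 -317.5 100 108
```

```text
clock: 15.95
position: [526.2, -318.5, 147.2]
clock: 16.45
position: [526.4, -317.1, 147.0]
clock: 16.95
position: [527.1, -317.4, 148.2]
cam [ 450.3 -341.9  290.7]
nest n1285 c=(494.5,-327.9) 80x47 yaw -72.1 med z 13.8 sd 0.9 mean [ 485.9 -331.2]
blocktop n13033 c=(525.9,-317.5) 84x77 yaw 18.0 med z 170.0 sd 3.7 mean [ 521.4 -319. ]
[ 460.2922269  -372.34564561    3.13582705] [ 528.82576775 -283.19250337   16.62259776]
t 17.0 pos [ 527.1 -317.4  148.2] yaw 108.0 w 48.9 gf 62.6 F [ 0.7 -0.3 -0.8]
shift cm [-0.12 -0.05  4.82] twist -0.0
after-twist shift [-0.12 -0.05  4.82] tilt 0.01
```

View pics/w7.png

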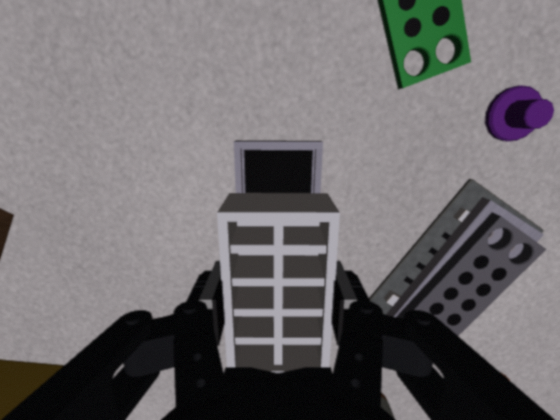

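Nest, in line under the block: visible walls at (235–320, 142). Its end edge puts the centre at (527.3,−317.2).

```bash
python3 -m jog '[[1,0,0,4,0],[1,0,0,3.5,0],[1,0,0,2.5,0],[1,0,0,1.5,0],[1,0,0,0.5,0]]' | sed -n '2p;4p';  python3 -m jog '[[1,0,0,0,0],[1,0,0,0,0],[1,0,0,0,0],[1,0,0,0,0],[1,0,0,0,0]]'|sed -n '2p;4p'; python3 go.py 527.3 -317.3 13 108
```

```text
position: [526.4, -317.2, 26.9]
ft_force: [0.8, -0.0, -1.7]
position: [527.4, -317.6, 28.8]
ft_force: [0.6, -0.0, -0.7]
t 18.0 pos [ 527.4 -317.6   28.8] yaw 108.0 w 48.9 gf 62.6 F [ 0.6 -0.  -0.7]
shift cm [-0.    0.03  1.58] twist 0.0
after-twist shift [-0.    0.03  1.58] tilt 0.05
```

```bash
python3 -m jog '[[1,0,0,0.6,0],[1,0,0,0.4,0],[1,0,0,0.2,0],[1,0,0,0,0],[1,0,0,0,0]]' | sed -n '2p;4p';  python3 -m jog '[[1,0,0,0.1,0],[1,0,0,0.1,0],[1,0,0,0,0],[1,0,0,0,0],[1,0,0,0,0]]'|sed -n '2p;4p'; python3 -m jog '[[1,0,0,0.1,0],[1,0,0,0,0],[1,0,0,0,0],[1,0,0,0,0],[1,0,0,0,0]]'|sed -n '2p;4p'
```

```text
position: [527.0, -317.6, 16.2]
ft_force: [0.3, 0.2, -1.1]
position: [527.1, -317.5, 14.3]
ft_force: [-0.6, 0.1, -1.7]
position: [527.1, -317.5, 13.3]
ft_force: [-0.5, 0.4, -0.6]
```

```bash
python3 -m jog '[[1,0,0,0.1,0],[1,0,0,0,0],[1,0,0,0,0],[1,0,0,0,0],[1,0,0,0,0]]' | sed -n '2p;4p'
```

```text
position: [527.2, -317.5, 12.4]
ft_force: [-0.2, -0.2, 2.3]
```

```bash

python3 -m jog '[[0.0,0,0,0,0],[-0.5,0,0,0,0],[-0.7,0,0,0,0],[-0.7,0,0,0,0],[-0.7,0,0,-2,0]]'|sed -n '2p;4,6p'
python3 -m jog '[[-0.7,0,0,-3,0],[-0.7,0,0,-4,0],[-1,0,0,-4,0],[-1,0,0,-2,0],[-1,0,0,0,0]]'|sed -n '2p;4p'
python3 wr.py w8; python3 - <<'E'
from fit import *
P=np.load('w8.npz')['P']
rect(P,(527,-317),85,11,17,'nest')
rect(P,(527,-317),60,32,44,'block')
E
python3 go.py 547.7 -121.4 160 74.9
```

```text
position: [525.4, -316.5, 30.0]
ft_force: [0.3, 0.8, 0.5]
grip_width: 72.8
grip_force: 0.0
position: [528.5, -318.5, 165.8]
ft_force: [0.8, 0.5, -0.2]
cam [ 451.  -342.7  308. ]
nest n2583 c=(527.6,-317.4) 116x80 yaw 17.7 med z 13.9 sd 1.0 mean [ 521.4 -319.3]
block n2329 c=(527.4,-317.4) 87x50 yaw 17.7 med z 36.4 sd 2.2 mean [ 526.3 -317.7]
t 21.05 pos [ 527.7 -317.9  163.6] yaw 108.0 w 85.1 gf 0.0 F [-0.5  0.4 -0.2]
shift cm [-7.97 18.06  0.35] twist 33.1
after-twist shift [ 3.19 19.49  0.32] tilt 0.15
```

The block is centred in the nest to within 0.3 mm. Next the lower plate.

```bash
python3 -m jog '[[-1,-1.6,3.6,0,0],[-1,-1.6,3.6,0,0],[-1,-1.6,3.6,0,0],[-1,-1.6,3.6,0,0],[-1,-1.6,3.6,0,0]]' | head -2;  python3 -m jog '[[-1,0,0,0,6.6],[-1,0,0,0,6.6],[-1,0,0,0,6.6],[-1,0,0,0,6.6],[-1,0,0,0,6.6]]'|head -2; python3 -m jog '[[-1,0,0,0,0],[-1,0,0,0,0],[-1,0,0,0,0],[-1,0,0,0,0],[-1,0,0,0,0]]'|head -2;python3 wr.py w9; python3 - <<'E'
from fit import *
P=np.load('w9.npz')['P']; 
rect(P,(546,-120),110,22,33,'upper')
rect(P,(546,-120),110,35,46,'lower')
E
python3 go.py 547.7 -121.4 100 75
```

```text
clock: 21.55
position: [546.7, -119.8, 160.8]
clock: 22.05
position: [546.7, -121.4, 160.7]
clock: 22.55
position: [547.4, -121.6, 162.2]
cam [ 469.5 -100.7  304.7]
upper n3050 c=(548.4,-122.6) 165x66 yaw -12.3 med z 27.9 sd 1.0 mean [ 526.3 -120.2]
lower n8197 c=(547.8,-121.4) 145x58 yaw -15.0 med z 40.0 sd 0.8 mean [ 543.2 -120.2]
t 22.6 pos [ 547.5 -121.6  162.3] yaw 75.1 w 85.2 gf 0.0 F [ 0.4 -0.   1. ]
shift cm [-0.02  0.03  6.23] twist 0.1
after-twist shift [-0.02  0.03  6.23] tilt 0.0
```

```bash
python3 -m jog '[[-0.55,0,0,4,0],[-0.55,0,0,3,0],[-0.55,0,0,2,0],[-0.55,0,0,1,0],[-0.55,0,0,0,0]]' | sed -n '2p;4p';  python3 -m jog '[[-0.55,0,0,0,0],[-0.55,0,0,0,0],[-0.55,0,0,0,0],[-0.55,0,0,0,0],[-0.55,0,0,0,0]]'|sed -n '2p;4p';python3 wr.py w10; cat > tips.py <<'E'
from fit import *
import sys
P=np.load(sys.argv[1]+'.npz')['P']; p,r,s=tool(); Q=(P-p)@r.as_matrix()
for sg in (-1,1):
    m=(np.abs(Q[...,0])<14)&(Q[...,1]*sg>s['grip_width']/2-3)&(Q[...,1]*sg<62)&(Q[...,2]>-30)&(Q[...,2]<8)
    q=Q[m]; print(sg,len(q),'tip behind TCP',-np.percentile(q[:,2],[90,97,99.5]).round(1),'x',q[:,0].min().round(1),q[:,0].max().round(1),'y',q[:,1].min().round(1),q[:,1].max().round(1))
E
python3 tips.py w10;  python3 go.py 547.7 -121.4 25 75
```

```text
position: [546.8, -121.5, 61.3]
ft_force: [0.5, 0.3, 0.0]
position: [547.7, -121.6, 62.6]
ft_force: [0.3, -0.1, -0.1]
cam [ 469.6 -100.5  205.1]
-1 1035 tip behind TCP [11.6  8.5  6.8] x -10.9 12.3 y -47.0 -32.7
1 1042 tip behind TCP [11.5  8.6  7.1] x -10.9 12.4 y 32.6 46.9
t 23.65 pos [ 547.6 -121.5   62.5] yaw 75.0 w 66.5 gf 0.0 F [ 0.3 -0.2  0. ]
shift cm [-0.01  0.02  3.75] twist 0.0
after-twist shift [-0.01  0.02  3.75] tilt 0.02
```

```bash
python3 -m jog '[[-0.55,0,0,1.2,0],[-0.55,0,0,1,0],[-0.55,0,0,0.8,0],[-0.55,0,0,0.3,0],[-0.55,0,0,0,0]]' | sed -n '2p;4p';  python3 -m jog '[[-0.55,0,0,0,0],[-0.55,0,0,0,0],[-0.55,0,0,0,0],[-0.55,0,0,0,0],[-0.55,0,0,0,0]]'|sed -n '2p;4p';  python3 go.py 547.7 -121.4 25 75
```

```text
position: [547.0, -121.6, 28.5]
ft_force: [0.0, -0.2, 0.0]
position: [547.5, -121.5, 29.4]
ft_force: [0.2, -0.6, 0.5]
t 24.65 pos [ 547.5 -121.5   29.4] yaw 75.0 w 66.3 gf 0.0 F [ 0.2 -0.6  0.5]
shift cm [-0.01  0.02  0.44] twist 0.0
after-twist shift [-0.01  0.02  0.44] tilt 0.01
```

```bash
python3 -m jog '[[-0.55,0,0,0.3,0],[-0.55,0,0,0.1,0],[-0.55,0,0,0,0],[-0.55,0,0,0,0],[-0.55,0,0,0,0]]' | sed -n '2p;4p';  python3 -m jog '[[-0.4,0,0,0,0],[-0.3,0,0,0,0],[0,0,0,0,0],[1,0,0,0,0],[1,0,0,0,0]]'|sed -n '2p;4,6p';  python3 -m jog '[[1,0,0,0,0],[1,0,0,0,0],[1,0,0,0,0],[1,0,0,-0.2,0],[1,0,0,-0.3,0]]'|sed -n '2p;4,6p'
```

```text
position: [547.5, -121.6, 25.3]
ft_force: [-1.0, -0.2, -0.2]
position: [547.7, -121.7, 25.8]
ft_force: [-1.0, 1.0, 6.3]
grip_width: 56.3
grip_force: 62.4
position: [547.3, -121.5, 30.2]
ft_force: [0.7, 0.1, -0.5]
grip_width: 56.6
grip_force: 63.8
```

```bash
python3 -m jog '[[1,0,0,-1,0],[1,0,0,-3,0],[1,0,0,-4,0],[1,0,0,-3,0],[1,0,0,-1,0]]' | sed -n '2p;4,6p'; python3 -m jog '[[1,0,0,0,0],[1,0,0,0,0],[1,0,0,0,0],[1,0,0,0,0],[1,0,0,0,0]]' | sed -n '2p;4,6p'; python3 wr.py w11; cat > held.py <<'E'
from fit import *
import sys
P=np.load(sys.argv[1]+'.npz')['P']; p,r,s=tool(); Q=(P-p)@r.as_matrix()
lo,hi,H=map(float,sys.argv[2:5])
m=(np.abs(Q[...,0])<90)&(np.abs(Q[...,1])<H)&(Q[...,2]>lo)&(Q[...,2]<hi)&((np.abs(Q[...,1])<25)|(np.abs(Q[...,0])>18))
q=Q[m]; A=np.c_[q[:,:2],np.ones(len(q))]; k=np.linalg.lstsq(A,q[:,2],rcond=None)[0]; e=np.abs(A@k-q[:,2])<2
k=np.linalg.lstsq(A[e],q[e,2],rcond=None)[0]
print('top plane: slope x,y',k[:2].round(3),'z(tool) at centre',k[2].round(1))
q=q[e]; (cx,cy),(w,h),a=cv2.minAreaRect(q[:,:2].astype(np.float32)); print('tool-frame centre',round(cx,1),round(cy,1),round(w),round(h),round(a,1),'x',q[:,0].min().round(1),q[:,0].max().round(1))
E
python3 held.py w11 -25 -5 36; python3 - <<'E'
from fit import *
P=np.load('w11.npz')['P']
rect(P,(546,-120),110,22,33,'upper')
E
python3 go.py 543.5 120.3 140 106
```

```text
position: [549.0, -122.1, 154.3]
ft_force: [0.1, 0.2, -1.1]
grip_width: 56.0
grip_force: 64.1
position: [547.1, -121.6, 149.4]
ft_force: [0.1, -0.2, -1.0]
grip_width: 56.2
grip_force: 64.1
cam [ 469.3 -100.5  292.1]
top plane: slope x,y [0.001 0.002] z(tool) at centre -13.9
tool-frame centre 10.0 -0.1 125 59 0.0 x -52.2 72.3
upper n3660 c=(500.8,-112.2) 67x66 yaw -12.4 med z 28.0 sd 0.7 mean [ 497.6 -111.6]
t 27.2 pos [ 547.2 -121.6  149.6] yaw 75.0 w 55.8 gf 64.1 F [ 0.7 -0.6 -0.3]
shift cm [ 6.61 23.27  0.96] twist -31.0
after-twist shift [-6.31 23.36  0.95] tilt 0.06
```

View pics/w11.png

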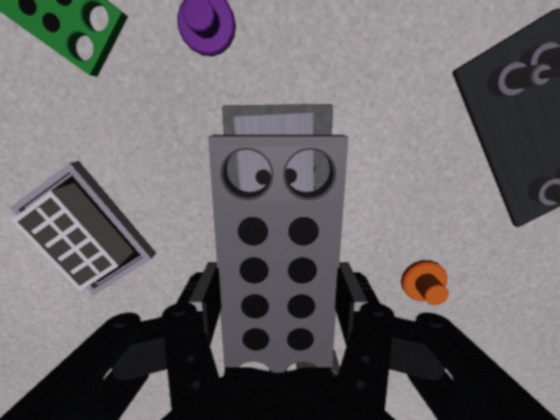

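Lower plate held level and centred (0.3 mm); the upper plate below is undisturbed. Now a clear look at the rack from beside it.

```bash
python3 -m jog '[[1,0,0,-0.2,-6.2],[1,0,0,-0.2,-6.2],[1,0,0,-0.2,-6.2],[1,0,0,0,-6.2],[1,0,0,0,-6.2]]' | head -2; python3 -m jog '[[1,-2.5,2.5,0,0],[1,-2.5,2.5,0,0],[1,-2.5,2.5,0,0],[1,-2.5,2.5,0,0],[1,-2.3,2.4,0,0]]' | head -2; python3 -m jog '[[1,0,0,0,0],[1,0,0,0,0],[1,0,0,0,0],[1,0,0,0,0],[1,0,0,0,0]]' | head -2;python3 wr.py w12; python3 held.py w12 -25 -5 36; cat > rack.py <<'E'
from fit import *
import sys
from scipy.optimize import least_squares
P=np.load(sys.argv[1]+'.npz')['P']; p,r,s=tool()
rect(P,(543.5,120.3),125,5,11,'slab')
L=np.array([[a*56,b*13.5] for a in(-1,1) for b in(-1,1)])
c=np.array([543.5,120.3]);a=np.radians(16)
for z0,z1,rad in((47,53,8),(20,24,12.5)):
    m=(P[...,2]>z0)&(P[...,2]<z1)&(np.hypot(P[...,0]-c[0],P[...,1]-c[1])<75); q=P[m][:,:2]
    # each point should lie within the disc of its post: centre by nearest-disc robust means
    def f(x):
        R2=np.array([[np.cos(x[2]),-np.sin(x[2])],[np.sin(x[2]),np.cos(x[2])]]); C=L@R2.T+x[:2]
        d=np.linalg.norm(q[:,None]-C,axis=2); return np.maximum(d.min(1)-rad*0.9,0)+0.05*d.min(1)
    s=least_squares(f,[*c,a],loss='soft_l1'); 
    print(f'z{z0}-{z1} n{len(q)} c={s.x[:2].round(2)} yaw {np.degrees(s.x[2]):.2f} res {np.abs(s.fun).mean():.2f}', [int((np.linalg.norm(q-(L[i]@np.array([[np.cos(s.x[2]),np.sin(s.x[2])],[-np.sin(s.x[2]),np.cos(s.x[2])]])+s.x[:2]),axis=1)<13).sum()) for i in range(4)])
E
python3 rack.py w12;python3 go.py 543.5 120.3 140 106
```

```text
clock: 27.7
position: [547.4, -121.6, 156.1]
clock: 28.2
position: [632.0, 33.1, 155.9]
clock: 28.7
position: [631.3, 30.5, 156.5]
cam [553.7   8.8 299. ]
top plane: slope x,y [0.001 0.002] z(tool) at centre -14.0
tool-frame centre 10.0 0.0 124 58 0.1 x -52.2 72.2
slab n14315 c=(542.2,122.0) 170x91 yaw 16.8 med z 7.8 sd 0.8 mean [534.8 116.7]
z47-53 n967 c=[542.21 121.44] yaw 16.73 res 0.33 [291, 288, 190, 198]
z20-24 n1101 c=[542.32 121.11] yaw 16.73 res 0.71 [356, 262, 245, 233]
t 28.75 pos [631.4  30.7 156.5] yaw 106.0 w 56.1 gf 64.1 F [-0.4  0.  -1.2]
shift cm [ 5.99 11.03  1.64] twist -0.0
after-twist shift [ 5.98 11.03  1.64] tilt 0.01
```

View pics/w12.png

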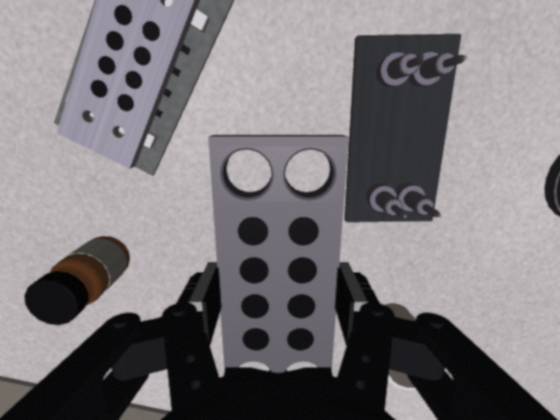

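The rack is fully in view: shoulders near (395,68), (427,68), (384,200), (411,200). The fit gives centre (542.2,121.5), yaw 16.75°.

```bash
python3 go.py 542.5 121.6 105 106.75; python3 -m jog '[[1,1.3,2.3,0,-0.7],[1,1.2,2.3,0,0],[1,1.2,2.3,0,0],[1,1.2,2.2,0,0],[1,1.2,2.1,0,0]]' | head -2; python3 -m jog '[[1,0,0,2,0],[1,0,0,2,0],[1,0,0,1,0],[1,0,0,0.2,0],[1,0,0,0,0]]' | head -2; python3 -m jog '[[1,0,0,0,0],[1,0,0,0,0],[1,0,0,0,0],[1,0,0,0,0],[1,0,0,0,0]]' | head -2;python3 go.py 542.5 121.6 90 106.75; python3 wr.py w13
```

```text
t 28.75 pos [631.4  30.7 156.5] yaw 106.0 w 56.1 gf 64.1 F [-0.4  0.  -1.2]
shift cm [ 6.05 11.18  5.14] twist -0.8
after-twist shift [ 5.89 11.26  5.14] tilt 0.01
clock: 29.25
position: [540.3, 122.0, 156.5]
clock: 29.75
position: [541.3, 121.2, 104.6]
clock: 30.25
position: [541.2, 121.6, 104.5]
t 30.25 pos [541.2 121.6 104.5] yaw 106.7 w 56.2 gf 64.1 F [ 0.2  0.2 -0.4]
shift cm [-0.13 -0.04  1.45] twist -0.0
after-twist shift [-0.13 -0.04  1.45] tilt 0.02
cam [463.8  98.8 246.9]
```

View pics/w13.png

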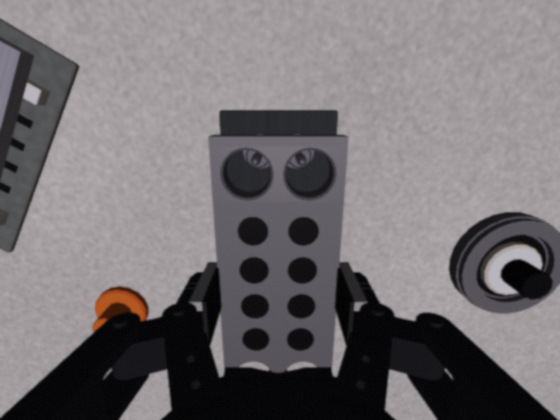

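Laterally the slab (220–337) and the plate (210–347) share the same centre, 278.5. Now I'll check the lengthwise position by the slab's end edge.

```bash
python3 -m jog '[[1,-0.13,-0.04,0,0],[1,0,0,0,0],[1,0,0,0,0],[1,0,0,0,0],[1,0,0,0,0]]' | head -2; cat > edge.py <<'E'
from fit import *
import sys
P=np.load(sys.argv[1]+'.npz')['P']; p,r,s=tool(); Q=(P-p)@r.as_matrix()
m=(P[...,2]>4.5)&(P[...,2]<11)&(Q[...,0]>70)&(Q[...,0]<100)&(np.abs(Q[...,1])<60); q=Q[m]
for lo,hi in((-40,-15),(-15,15),(15,40)):
    t=q[(q[:,1]>lo)&(q[:,1]<hi)]; print('slab end x',np.percentile(t[:,0],[98,99.5]).round(1))
t=q[(q[:,0]>76)&(q[:,0]<83)]; print('slab y',np.percentile(t[:,1],[0.5,99.5]).round(1),'x end-85 = rack centre in tool x')
E
python3 wr.py w14; python3 edge.py w14; python3 held.py w14 -25 -5 36; python3 go.py 542.5 121.6 70 106.75
```

```text
clock: 30.8
position: [542.4, 121.5, 104.3]
cam [465.1  98.7 246.8]
slab end x [85. 85.]
slab end x [85. 85.]
slab end x [85. 85.]
slab y [-43.4  44.8] x end-85 = rack centre in tool x
top plane: slope x,y [0.001 0.002] z(tool) at centre -14.0
tool-frame centre 9.6 0.2 125 58 0.1 x -53.0 72.1
t 30.85 pos [542.5 121.5 104.3] yaw 106.7 w 56.4 gf 64.1 F [0.3 0.1 0.1]
shift cm [-0.01  0.01  3.43] twist -0.0
after-twist shift [-0.01  0.01  3.43] tilt 0.0
```

Aligned to within about 0.5 mm. Descending in stages.

```bash
python3 -m jog '[[1,0,0,1.5,0],[1,0,0,1.5,0],[1,0,0,1,0],[1,0,0,0.4,0],[1,0,0,0,0]]' | sed -n '2p;4p';  python3 -m jog '[[1,0,0,0,0],[1,0,0,0,0],[1,0,0,0,0],[1,0,0,0,0],[1,0,0,0,0]]' | sed -n '2p;4p'; python3 go.py 542.5 121.6 45 106.75
```

```text
position: [542.0, 121.3, 59.6]
ft_force: [0.9, -0.4, -0.8]
position: [542.5, 121.5, 60.5]
ft_force: [0.2, 0.4, -1.1]
t 31.85 pos [542.5 121.5  60.5] yaw 106.7 w 56.1 gf 64.1 F [ 0.2  0.4 -1.1]
shift cm [0.   0.01 1.55] twist -0.0
after-twist shift [0.   0.01 1.55] tilt 0.02
```

```bash
python3 -m jog '[[1,0,0,0.4,0],[1,0,0,0.4,0],[1,0,0,0.4,0],[1,0,0,0,0],[1,0,0,0,0]]' | sed -n '2p;4p'; python3 go.py 542.5 121.6 25 106.75
```

```text
position: [542.3, 121.4, 48.1]
ft_force: [0.3, -0.8, -0.4]
t 32.35 pos [542.3 121.4  48.1] yaw 106.7 w 56.5 gf 64.1 F [ 0.3 -0.8 -0.4]
shift cm [-0.02  0.01  2.31] twist -0.0
after-twist shift [-0.02  0.01  2.31] tilt 0.02
```

```bash
python3 -m jog '[[1,0,0,0.3,0],[1,0,0,0.3,0],[1,0,0,0.3,0],[1,0,0,0,0],[1,0,0,0,0]]' | sed -n '2p;4p'; python3 -m jog '[[1,0,0,0.4,0],[1,0,0,0.4,0],[1,0,0,0.3,0],[1,0,0,0,0],[1,0,0,0,0]]' | sed -n '2p;4p'; python3 -m jog '[[1,0,0,0.2,0],[1,0,0,0.1,0],[1,0,0,0,0],[1,0,0,0,0],[1,0,0,0,0]]' | sed -n '2p;4p'
```

```text
position: [542.4, 121.5, 39.2]
ft_force: [-0.9, -0.1, -1.2]
position: [542.4, 121.5, 28.2]
ft_force: [0.8, -0.1, -1.4]
position: [542.5, 121.5, 25.4]
ft_force: [-0.7, 0.1, -0.6]
```

No lateral force: the holes are over the posts. Last 5 mm.

```bash
python3 -m jog '[[1,0,0,0.2,0],[1,0,0,0.2,0],[1,0,0,0,0],[1,0,0,0,0],[1,0,0,0,0]]' | sed -n '2p;4p'; python3 -m jog '[[1,0,0,0.1,0],[1,0,0,0,0],[1,0,0,0,0],[1,0,0,0,0],[1,0,0,0,0]]' | sed -n '2p;4p'
```

```text
position: [542.5, 121.5, 21.3]
ft_force: [0.0, -0.6, -0.6]
position: [542.5, 121.5, 20.3]
ft_force: [-0.2, 0.5, -1.3]
```

```bash
python3 -m jog '[[1,0,0,0.1,0],[1,0,0,0,0],[1,0,0,0,0],[1,0,0,0,0],[1,0,0,0,0]]' | sed -n '2p;4p'
```

```text
position: [542.6, 121.6, 19.9]
ft_force: [-3.4, -0.5, 6.2]
```

```bash
python3 -m jog '[[0,0,0,0,0],[-0.5,0,0,0,0],[-0.6,0,0,0,0],[-0.6,0,0,0,0],[-0.6,0,0,0,0]]' | sed -n '2p;4,6p';python3 -m jog '[[-0.6,0,0,-0.5,0],[-0.6,0,0,-2,0],[-0.6,0,0,-4,0],[-0.6,0,0,-4,0],[-0.6,0,0,-3,0]]' | sed -n '2p;4,6p';python3 -m jog '[[-1,0,0,0,0],[-1,0,0,0,0],[-1,0,0,0,0],[-1,0,0,0,0],[-1,0,0,0,0]]' | sed -n '2p;4,6p'; python3 wr.py w15; python3 - <<'E'
from fit import *
P=np.load('w15.npz')['P']
rect(P,(542.5,121.5),90,31,37,'lower')
rect(P,(542.5,121.5),110,5,11,'slab')
E
python3 go.py 548.3 -122.6 155 77.7
```

```text
position: [542.4, 121.5, 19.2]
ft_force: [0.3, 0.3, 0.8]
grip_width: 68.6
grip_force: 0.0
position: [543.0, 121.5, 157.3]
ft_force: [0.5, 0.3, -0.1]
grip_width: 68.7
grip_force: 0.0
position: [542.0, 121.3, 153.4]
ft_force: [-0.6, -0.2, 0.6]
grip_width: 85.4
grip_force: 0.0
cam [464.9  98.7 296. ]
lower n8177 c=(542.5,121.5) 144x58 yaw 16.7 med z 33.9 sd 0.7 mean [536.4 119.7]
slab n5429 c=(542.1,122.1) 170x90 yaw 16.7 med z 7.8 sd 0.7 mean [520.3 116.9]
t 36.9 pos [542.1 121.4 153.5] yaw 106.7 w 85.4 gf 0.0 F [-0.6 -0.4 -0.5]
shift cm [  6.42 -23.54  -0.14] twist 29.0
after-twist shift [ -5.8  -23.7   -0.15] tilt 0.08
```

View pics/w15.png

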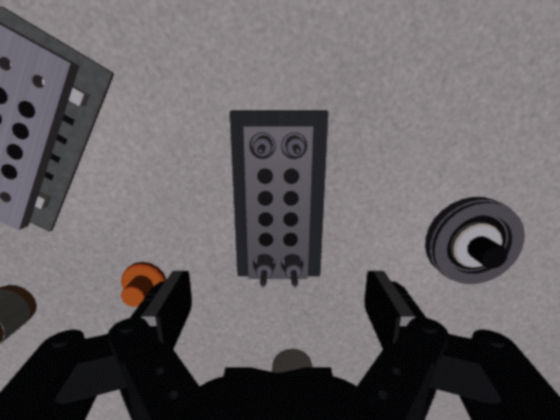

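The lower plate is home: its top is at 33.9 mm, it is centred on the slab, and the pins stand through at (262,148), (294,148), (263,268), (294,268). Next the upper plate.

```bash
python3 rack.py w15 | tail -2;  python3 -m jog '[[-1,1.3,-4.7,0,0],[-1,1.3,-4.7,0,0],[-1,1.3,-4.7,0,0],[-1,1.3,-4.7,0,0],[-1,1.2,-4.7,0,0]]' | head -2; python3 -m jog '[[-1,0,0,0,5.8],[-1,0,0,0,5.8],[-1,0,0,0,5.8],[-1,0,0,0,5.8],[-1,0,0,0,5.8]]' | head -2; python3 -m jog '[[-1,0,0,0,0],[-1,0,0,0,0],[-1,0,0,0,0],[-1,0,0,0,0],[-1,0,0,0,0]]'|head -2;python3 wr.py w16; python3 - <<'E'
from fit import *
P=np.load('w16.npz')['P']; 
rect(P,(548,-122),110,22,33,'upper')
E
python3 go.py 548.3 -122.6 60 77.7
```

```text
z47-53 n799 c=[541.8  122.05] yaw 16.73 res 0.35 [237, 236, 164, 162]
z20-24 n262 c=[542.01 120.84] yaw 16.86 res 0.45 [102, 112, 26, 22]
clock: 37.4
position: [548.3, -123.9, 154.2]
clock: 37.9
position: [548.6, -122.0, 153.9]
clock: 38.4
position: [548.7, -122.0, 154.3]
cam [ 469.9 -104.7  296.8]
upper n11949 c=(548.0,-122.5) 164x66 yaw -12.3 med z 28.0 sd 0.7 mean [ 540.8 -120.9]
t 38.45 pos [ 548.7 -122.   154.3] yaw 77.7 w 85.3 gf 0.0 F [ 0.   0.1 -0.1]
shift cm [ 0.03 -0.07  9.43] twist 0.0
after-twist shift [ 0.03 -0.07  9.43] tilt 0.01
```

```bash
python3 -m jog '[[-0.85,0.03,-0.06,4,0],[-0.85,0,0,4,0],[-0.85,0,0,3,0],[-0.85,0,0,1.5,0],[-0.85,0,0,0.5,0]]' | sed -n '2p;4p';  python3 -m jog '[[-0.85,0,0,0.3,0],[-0.85,0,0,0,0],[-0.85,0,0,0,0],[-0.85,0,0,0,0],[-0.85,0,0,0,0]]'|sed -n '2p;4p';  python3 go.py 548.2 -122.5 7.5 77.7
```

```text
position: [547.6, -122.4, 23.1]
ft_force: [-0.7, -0.6, -0.1]
position: [548.7, -122.5, 21.9]
ft_force: [-0.1, 0.3, 0.3]
t 39.45 pos [ 548.7 -122.5   21.9] yaw 77.7 w 78.9 gf 0.0 F [-0.1  0.3  0.3]
shift cm [ 0.05 -0.01  1.44] twist 0.0
after-twist shift [ 0.05 -0.01  1.44] tilt 0.06
```

```bash
python3 -m jog '[[-0.85,0.05,0,0.6,0],[-0.85,0,0,0.5,0],[-0.85,0,0,0.3,0],[-0.85,0,0,0,0],[-0.85,0,0,0,0]]' | sed -n '2p;4p';  python3 -m jog '[[-0.6,0,0,0,0],[-0.5,0,0,0,0],[0,0,0,0,0],[1,0,0,0,0],[1,0,0,0,0]]'|sed -n '2p;4,6p'; python3 -m jog '[[1,0,0,0,0],[1,0,0,0,0],[1,0,0,0,0],[1,0,0,-0.2,0],[1,0,0,-0.3,0]]'|sed -n '2p;4,6p'
```

```text
position: [547.7, -122.5, 7.1]
ft_force: [0.2, -0.9, 0.3]
position: [548.0, -122.5, 7.9]
ft_force: [-1.7, 1.3, 6.1]
grip_width: 64.3
grip_force: 64.7
position: [547.5, -122.3, 12.1]
ft_force: [0.7, -0.2, -2.7]
grip_width: 64.7
grip_force: 66.8
```

```bash
python3 -m jog '[[1,0,0,-1,0],[1,0,0,-3,0],[1,0,0,-4,0],[1,0,0,-4,0],[1,0,0,-1.5,0]]' | sed -n '2p;4,6p'; python3 -m jog '[[1,0,0,0,-5.8],[1,0,0,0,-5.8],[1,0,0,0,-5.8],[1,0,0,0,-5.8],[1,0,0,0,-5.8]]' | sed -n '2p;4,6p'; python3 -m jog '[[1,0,0,0,0],[1,0,0,0,0],[1,0,0,0,0],[1,0,0,0,0],[1,0,0,0,0]]' | head -2; python3 wr.py w17; python3 held.py w17 -35 -10 36; python3 go.py 542.3 121.6 140 106.75
```

```text
position: [549.5, -123.1, 151.9]
ft_force: [0.1, 0.6, -2.1]
grip_width: 64.1
grip_force: 67.7
position: [547.4, -122.3, 146.9]
ft_force: [-0.2, 0.3, -2.9]
grip_width: 64.5
grip_force: 67.6
clock: 42.45
position: [547.8, -122.4, 147.2]
cam [ 470.5 -145.1  289.8]
top plane: slope x,y [0.    0.001] z(tool) at centre -19.9
tool-frame centre 15.6 0.2 132 67 0.1 x -50.3 81.4
t 42.5 pos [ 547.8 -122.4  147.3] yaw 106.7 w 64.5 gf 67.6 F [ 0.2 -0.1 -2.9]
shift cm [-6.48 23.53  0.73] twist -0.1
after-twist shift [-6.5  23.52  0.73] tilt 0.0
```

View pics/w17.png

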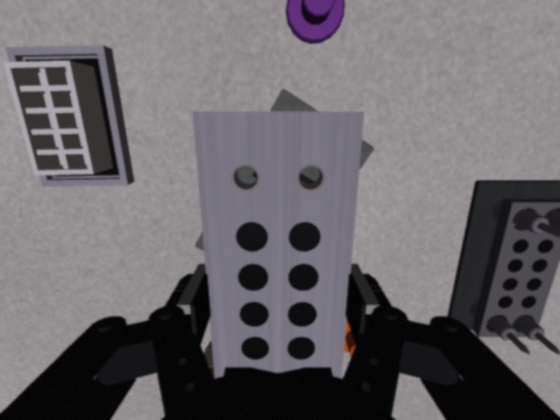

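Upper plate held level, holes clear at (246,178), (311,178). Moving over the rack.

```bash
python3 -m jog '[[1,-1.3,4.7,0,0],[1,-1.3,4.7,0,0],[1,-1.3,4.7,0,0],[1,-1.3,4.7,0,0],[1,-1.2,4.7,0,0]]' | head -2; python3 -m jog '[[1,0,0,2,0],[1,0,0,2,0],[1,0,0,1.2,0],[1,0,0,0.3,0],[1,0,0,0,0]]' | head -2; python3 -m jog '[[1,0,0,0,0],[1,0,0,0,0],[1,0,0,0,0],[1,0,0,0,0],[1,0,0,0,0]]' | head -2; python3 wr.py w18; python3 edge.py w18; python3 held.py w18 -35 -10 36; python3 go.py 541.6 121.5 80 106.73
```

```text
clock: 43.0
position: [541.3, 123.0, 147.5]
clock: 43.5
position: [541.6, 120.7, 92.3]
clock: 44.0
position: [541.6, 121.1, 92.5]
cam [464.3  98.3 235. ]
slab end x [84. 84.]
slab end x [84. 84.]
slab end x [84.  84.1]
slab y [-41.1  44.8] x end-85 = rack centre in tool x
top plane: slope x,y [-0.     0.002] z(tool) at centre -20.0
tool-frame centre 15.5 0.2 132 67 0.0 x -50.6 81.7
t 44.05 pos [541.6 121.1  92.4] yaw 106.7 w 64.8 gf 67.6 F [-0.8  0.2 -3.1]
shift cm [-0.01  0.04  1.24] twist -0.0
after-twist shift [-0.01  0.04  1.24] tilt 0.01
```

```bash
python3 -c "
import cv2;p=cv2.imread('pics/w18.png');cv2.imwrite('pics/w18c.png',cv2.resize(p[80:220,180:380],None,fx=4,fy=4))"
```

```text
(no output)
```

View pics/w18c.png

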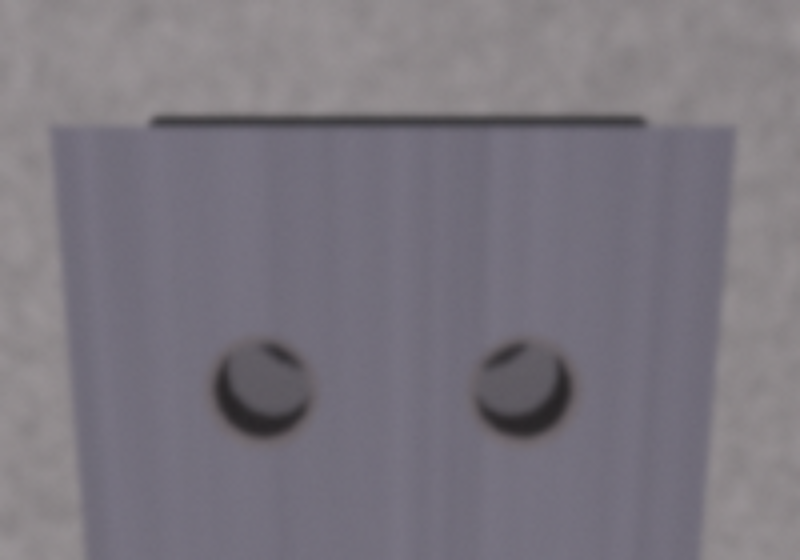

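```bash
cat > al.py <<'E'
from h import *
# corners (u,v) in full picture at plate top z and slab top z=7.8, in tool frame
def rep(name,uv,z,p,r,c):
    q=(onplane(c,uv,z)-p)@r.as_matrix(); print(name,q.round(2)); return q
p,r,s=tool(); c=cam('wrist')
zt=p[2]+19.9
g=lambda u,v:(180+(u+.5)/4-.5,80+(v+.5)/4-.5)
rep('plate L',g(51,127),zt,p,r,c);rep('plate R',g(735,127),zt,p,r,c)
rep('slab L',g(150,118),8,p,r,c);rep('slab R',g(648,118),8,p,r,c)
rep('hole L',g(263,390),zt,p,r,c);rep('hole R',g(523,390),zt,p,r,c)
E
python3 al.py
```

```text
plate L [ 81.57 -32.5  -19.92]
plate R [ 81.59  33.18 -19.91]
slab L [ 83.94 -42.82  84.4 ]
slab R [83.98 45.49 84.41]
hole L [ 56.   -12.97 -19.91]
hole R [ 56.02  13.71 -19.91]
```

```bash
python3 -m jog '[[1,-0.06,0.04,0.8,0],[1,0,0,0.5,0],[1,0,0,0.2,0],[1,0,0,0,0],[1,0,0,0,0]]' | sed -n '2p;4p'; python3 -m jog '[[1,0,0,0,0],[1,0,0,0,0],[1,0,0,0,0],[1,0,0,0,0],[1,0,0,0,0]]' | sed -n '2p;4p'; python3 go.py 542.0 122.05 66 106.73; python3 wr.py w19;  python3 -c "
import cv2;p=cv2.imread('pics/w19.png');cv2.imwrite('pics/w19c.png',cv2.resize(p[80:220,180:380],None,fx=4,fy=4,interpolation=2))"
```

```text
position: [542.0, 121.6, 77.2]
ft_force: [-0.4, 0.1, -2.6]
position: [542.0, 121.6, 77.3]
ft_force: [0.2, 1.6, -3.2]
t 45.05 pos [542.  121.6  77.3] yaw 106.7 w 64.7 gf 67.7 F [ 0.2  1.6 -3.2]
shift cm [-0.01  0.04  1.13] twist -0.0
after-twist shift [-0.01  0.04  1.13] tilt 0.01
cam [464.7  98.9 219.9]
```

View pics/w19c.png

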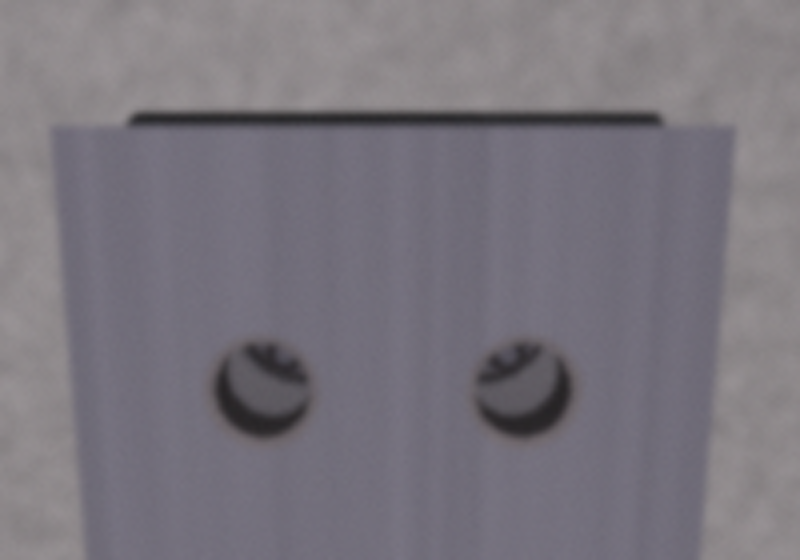

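Slab and plate are nearly concentric, and through both holes the posts show symmetrically. Small nudge, then lower with a force watch.

```bash
python3 -m jog '[[1,0,0.04,0.3,0],[1,0,0,0.3,0],[1,0,0,0.3,0],[1,0,0,0,0],[1,0,0,0,0]]' | sed -n '2p;4p'; python3 -m jog '[[1,0,0,0.2,0],[1,0,0,0.1,0],[1,0,0,0,0],[1,0,0,0,0],[1,0,0,0,0]]' | sed -n '2p;4p'; python3 -m jog '[[1,0,0,0.2,0],[1,0,0,0.1,0],[1,0,0,0,0],[1,0,0,0,0],[1,0,0,0,0]]' | sed -n '2p;4p';python3 go.py 542.0 122.05 45 106.73
```

```text
position: [541.8, 122.0, 68.1]
ft_force: [-0.4, -0.3, -2.4]
position: [541.9, 122.0, 65.4]
ft_force: [-1.3, 0.9, -3.3]
position: [541.9, 122.0, 62.3]
ft_force: [0.7, 0.6, -2.3]
t 46.6 pos [541.9 122.   62.3] yaw 106.7 w 64.2 gf 67.7 F [ 0.7  0.6 -2.3]
shift cm [-0.01 -0.    1.73] twist -0.0
after-twist shift [-0.01 -0.    1.73] tilt 0.01
```

```bash
python3 -m jog '[[1,0,0,0.2,0],[1,0,0,0.1,0],[1,0,0,0,0],[1,0,0,0,0],[1,0,0,0,0]]' | sed -n '2p;4p'; python3 -m jog '[[1,0,0,0.2,0],[1,0,0,0.1,0],[1,0,0,0,0],[1,0,0,0,0],[1,0,0,0,0]]' | sed -n '2p;4p'; python3 -m jog '[[1,0,0,0.2,0],[1,0,0,0.2,0],[1,0,0,0,0],[1,0,0,0,0],[1,0,0,0,0]]' | sed -n '2p;4p'
```

```text
position: [541.9, 122.0, 59.4]
ft_force: [0.3, -0.1, -2.3]
position: [542.0, 122.0, 56.4]
ft_force: [-0.1, -1.0, -3.0]
position: [541.9, 122.0, 52.3]
ft_force: [1.3, 0.0, -2.7]
```

Pins are running free in the holes. Seated TCP should be about 42.

```bash
python3 -m jog '[[1,0,0,0.3,0],[1,0,0,0.3,0],[1,0,0,0.1,0],[1,0,0,0,0],[1,0,0,0,0]]' | sed -n '2p;4p'; python3 -m jog '[[1,0,0,0.1,0],[1,0,0,0.1,0],[1,0,0,0,0],[1,0,0,0,0],[1,0,0,0,0]]' | sed -n '2p;4p'; python3 -m jog '[[1,0,0,0.1,0],[1,0,0,0,0],[1,0,0,0,0],[1,0,0,0,0],[1,0,0,0,0]]' | sed -n '2p;4p'
```

```text
position: [541.9, 122.0, 45.3]
ft_force: [-0.3, -0.5, -2.0]
position: [541.9, 122.0, 43.3]
ft_force: [-0.5, -0.7, -2.9]
position: [541.9, 122.0, 42.3]
ft_force: [0.1, 0.1, -3.0]
```

```bash
python3 -m jog '[[1,0,0,0.1,0],[1,0,0,0,0],[1,0,0,0,0],[1,0,0,0,0],[1,0,0,0,0]]' | sed -n '2p;4p'
```

```text
position: [542.0, 122.0, 42.0]
ft_force: [-3.8, -0.1, 5.1]
```

Seated. Release, retreat and verify.

```bash
python3 -m jog '[[-0.3,0,0,0,0],[-0.7,0,0,0,0],[-0.85,0,0,0,0],[-0.85,0,0,0,0],[-0.85,0,0,0,0]]' | sed -n '2p;4,6p';python3 -m jog '[[-0.85,0,0,-0.5,0],[-0.85,0,0,-2,0],[-0.85,0,0,-4,0],[-0.85,0,0,-4,0],[-0.85,0,0,-3,0]]' | sed -n '2p;4,6p';python3 -m jog '[[-1,0,0,0,0],[-1,0,0,0,0],[-1,0,0,0,0],[-1,0,0,0,0],[-1,0,0,0,0]]' | sed -n '2p;4,6p'; python3 wr.py w20; python3 - <<'E'
from fit import *
P=np.load('w20.npz')['P']
rect(P,(542,122),95,57,66,'upper')
rect(P,(542,122),110,5,11,'slab')
P=cloud(cam('top'),manip.read_camera('top')[1])
rect(P,(527,325),25,18.9,26,'cover'); rect(P,(527,325),25,38,50,'knob')
rect(P,(527,-317),60,30,46,'block'); rect(P,(740,-130),60,80,100,'bottle'); rect(P,(735,172),60,60,80,'cup')
P=cloud(cam('top'),np.load('top0.npy'));rect(P,(740,-130),60,80,100,'bottle0'); rect(P,(735,172),60,60,80,'cup0')
E
python3 go.py 542 122 150 106
```

```text
position: [541.9, 122.1, 41.3]
ft_force: [-0.7, 0.3, -0.2]
grip_width: 78.9
grip_force: 0.0
position: [542.4, 122.0, 179.3]
ft_force: [1.7, 0.2, -1.1]
grip_width: 78.8
grip_force: 0.0
position: [541.4, 121.8, 175.4]
ft_force: [-0.5, -0.1, 0.9]
grip_width: 85.4
grip_force: 0.0
cam [464.4  99.2 318. ]
upper n12976 c=(542.7,122.3) 164x66 yaw 16.7 med z 61.9 sd 0.7 mean [535. 120.]
slab n1650 c=(542.0,121.9) 169x90 yaw 16.7 med z 7.7 sd 0.8 mean [524.3 116.8]
cover few 0
knob few 0
block n609 c=(528.4,-318.1) 86x52 yaw 17.5 med z 36.8 sd 3.0 mean [ 527.6 -318.1]
bottle n379 c=(743.6,-128.5) 42x42 yaw -3.4 med z 91.1 sd 2.2 mean [ 742.6 -128.5]
cup n59 c=(747.7,174.3) 44x11 yaw 20.8 med z 70.8 sd 3.4 mean [747.1 174. ]
bottle0 n385 c=(743.4,-128.7) 42x42 yaw -88.5 med z 91.1 sd 2.5 mean [ 742.5 -128.4]
cup0 n267 c=(739.2,196.5) 60x58 yaw 44.9 med z 69.7 sd 3.5 mean [740.8 198. ]
t 51.7 pos [541.6 121.9 175.7] yaw 106.7 w 85.6 gf 0.0 F [-1.   0.2  0.7]
shift cm [-0.04 -0.    2.57] twist 0.7
after-twist shift [-0.04 -0.    2.57] tilt 0.06
```

```bash
python3 - <<'E'
from fit import *
P=cloud(cam('scene'),manip.read_camera('scene')[1]);P0=cloud(cam('scene'),np.load('scene0.npy'))
rect(P,(527,325),25,18.9,26,'cover'); rect(P,(527,325),25,38,50,'knob')
rect(P,(739,196),45,60,80,'cup');rect(P0,(739,196),45,60,80,'cup0')
print(manip.job_done())
E
```

```text
cover n84 c=(530.1,321.9) 44x39 yaw 30.8 med z 20.8 sd 1.7 mean [530.3 319.8]
knob n53 c=(529.2,325.7) 23x22 yaw 67.7 med z 43.6 sd 2.1 mean [529.3 324.6]
cup n193 c=(740.1,197.3) 59x57 yaw -34.9 med z 67.9 sd 3.5 mean [740.3 199.1]
cup0 n197 c=(740.2,197.8) 59x58 yaw -65.5 med z 67.5 sd 3.6 mean [740.4 197.6]
the job is handed in; nothing more can be done
None
```

All four parts are in place, level and released, with the jar and cup unmoved in the final camera checks; I handed the job in at about 52 s, and the hand-in returned no verdict.

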